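# Release the platform lock of the bench shaker

### The job

The tubes are loaded on the bench shaker; release its platform lock: slide the tall black paddle grip with the steel bolt leftwards, drawing the bolt out of its keeper, all the way to the end stop, and let go. Leave the low round speed-range knob beside it as it is set, and do not disturb the glass beaker that stands on the bench to the left of the shaker.

Things in the scene. Friction and masses are not known exactly. Their poses are not given: they have to be found in the camera images.
- lock_slide (a joint): Platform lock, m: 0 = bolt fully in its keeper, 0.070 = grip at its end stop (released). Grows along +y of lock_grip (left seen from the robot, turned with the shaker). Friction about 2.5 N and some damping, no spring: stays where left. Starts at 0 to 0.025. A steel bolt runs from the grip's foot in -y through a dark keeper; bolt, keeper, rails and stop stay 18 mm or more below lock_grip.
- lock_grip (a point): Middle of the lock's grip: upright black paddle 14 mm thick (x), 24 mm wide (y, sliding direction), z up; from 27 mm below the point to its flat top 13 mm above. The point is 40 mm above the grey control deck of the fixed shaker (deck 50 mm above the bench). The tray begins 60 mm behind (+x), 30 mm lower; tubes lying on it begin 80 mm behind, up to 7 mm above the point.
- range_grip (a point): Speed-range selector, to be left alone: a low round black knob, 22 mm across, on a sliding carriage of its own on the same deck, left or right of the lock (it varies). The point lies in the knob's middle, 6 mm below its top, 24 mm above the deck. It stays at least 70 mm from the lock's grip.
- beaker: Clear glass beaker, about 55 mm wide and 66 mm tall, standing loose on the bench to the left of the shaker; the origin is the centre of its underside. To be left alone.

How it is judged:
By the outcome, as a careful person would: the job done as asked, in the order asked, and still so for the second after the job is handed in, with the robot touching nothing.
It also fails if it takes over 29 s, if anything falls off the work surface, if the arm or the gripper's body presses on something with over 40 N, if the wrist force passes 120 N, or if a joint passes its speed limit or range.

### The arm

A 7-joint arm with a two-finger parallel gripper is mounted at the origin on a cart in front of the work surface, level with it; the furniture and walls round the work are solid. World frame = base frame: x ahead of the robot, y to its left, z up, the work surface at z = 0. Lengths are in m, angles in rad, forces in N, time in s.
With the tool pointing down it reaches from about 0.35 to 0.9 m from the base axis. Payload 8.1 kg.
Tool frame: the origin (TCP) lies midway between the tips of the shut fingers; the grasp point (between the pads) lies 19 mm behind it; z points along the fingers, y is the direction in which the jaws open and shut (so a half turn about z gives the same grasp; the last joint's range is limited). The gripper opens to 85 mm and grips with 20 to 120 N. Pads are 22 mm wide; open, the fingers measure 114 mm over their backs; the gripper's body (76 mm by 85 mm) begins 54 mm behind the grasp point. The pads swing forward as they close: fully open they stand 13 mm farther back than shut.
Start: joints at [-1.229, 0.434, 0.025, 1.573, -0.012, 1.134, -0.075], TCP at [0.269, 0.564, 0.231] pointing down, gripper open.
Joint ranges: [-2.62, 2.62], [-0.44, 2.09], [-1.27, 1.32], [0.08, 2.57], [-1.32, 4.46], [0.12, 2], [-2.74, 2.74]. Speed limits (rad/s): [2.22, 2.22, 3.01, 3.01, 3.14, 3.14, 3.14].

### API

Orientations are given as a rotation vector (axis times angle).
In Python, from workcell import arm gives the robot as it stands. The module is installed in compiled form; this text tells all that it offers.
- The arm moves only by the shell command python3 -m jog 'ROWS' [OPENING] [FORCE]. ROWS is JSON, a list of rows, each an object of numbers: "tx", "ty", "tz": the shift along the tool's x, y, z in mm; "turn": the turn about the tool's z in rad. In form: [{"tx": .., "ty": .., "tz": .., "turn": ..}, ...]. A call has 1 to 20 rows; each row is the pose to reach, as a shift and turn from the pose commanded when the call began, along the tool's axes at that moment; what a row does not reach only later rows make up. A row lasts 1/12 s, in which the tool goes at most 41.7 mm and 7.16 degrees, less where a joint would pass 70% of its speed; a pose out of reach is approached as far as the arm can. A call with a gripper value outside its range is refused whole. OPENING is the closure, from -1 (fully open) to 1 (shut), so that 0 is half open, set as the call begins (- or left out, the last holds). The fingers move at their own pace and stop on an object; FORCE is the grip in N (left out, the last holds). Time passes only in rows, so rows that repeat a pose let the fingers close. It gives the time, the measured TCP pose, the force and the opening at its end, in the units of the state.
- arm.get_obs(): the state, without advancing time (a new reading comes with each control period).
- arm.get_image(name): name is "scene" or "side" or "wrist"; returns a dict with "image" (384x512x3 uint8, blue, green, red), "fx", "fy", "cx", "cy" (pixels), "k1" (the pictures are not rectified: a ray, as slopes to the right and down, at radius r is drawn at 1 + k1 r^2 times it, then the intrinsics apply), "rvec" (rotation vector, rad) and "tvec" (3), from world to camera coordinates, as OpenCV has them. Camera axes: x right, y down, z forward; pixel columns grow to the right and rows downward; lengths in m; the calibration is good to about 2 mm. A picture is of the moment at which its call begins. There is no depth.
- arm.finish_job(): hands the job in, once; it reports no verdict.
The state is a dict: "t": time; "q": joint angles; "qvel": joint speeds; "effort": joint torques, N m; "tool_pos": TCP position; "eef_rot": TCP orientation; "wrist_force": force on the tool from outside, world axes, zero at the start; "torque": the same for the moment, N m; "width": finger opening in m.
Only numpy, scipy, OpenCV 4.12 (cv2) and the standard library are available. Lean on these libraries where they do the work, as an engineer would, in place of code of your own. Each camera call takes 0.05 s, during which the arm holds its last target.

## Working session

There is one attempt and no reset: what is moved stays moved. The work goes in short steps, Python scripts to look and compute and a shell command to move; the robot and the scene stay as the last step left them, time stands still between calls to the robot, and variables do not carry over. Pictures are saved under pics/ and viewed, and the job is handed in when it is done.

```bash
mkdir -p pics; cat > h.py <<'E'
import numpy as np, cv2
from workcell import arm
def snap(n,f):
    d=arm.get_image(n); cv2.imwrite('pics/'+f,d['image']); np.save('pics/'+f[:-4]+'.npy',{k:(np.array(v)) for k,v in d.items()},allow_pickle=True); return d
def load(f): return np.load('pics/'+f+'.npy',allow_pickle=True).item()
def ray(d,u,v):
    x=(u-d['cx'])/d['fx'];y=(v-d['cy'])/d['fy'];rd=np.hypot(x,y);r=rd
    for _ in range(30): r=rd/(1+d['k1']*r*r)
    s=r/rd if rd>0 else 1
    R=cv2.Rodrigues(np.array(d['rvec'],float))[0];t=np.array(d['tvec'],float).ravel()
    return -R.T@t, R.T@np.array([x*s,y*s,1.])
def plane(d,u,v,z):
    c,r=ray(d,u,v);return c+r*(z-c[2])/r[2]
def proj(d,p):
    R=cv2.Rodrigues(np.array(d['rvec'],float))[0];c=R@np.array(p)+np.array(d['tvec'],float).ravel()
    x,y=c[:2]/c[2];s=1+d['k1']*(x*x+y*y);return d['fx']*x*s+d['cx'],d['fy']*y*s+d['cy']
E
python3 - <<'E'
from h import *
for n in('scene','side','wrist'):snap(n,n+'0.png')
o=arm.get_obs();print(o['t'],o['tool_pos'],o['eef_rot'],o['width'])
print(cv2.Rodrigues(np.array(o['eef_rot']))[0].round(3))
E
```

```text
0.15 [0.2688107  0.5638362  0.23074289] [-6.93050763e-01 -3.06403230e+00  1.78345084e-03] 0.08531062888464845
[[-0.903  0.43  -0.   ]
 [ 0.43   0.903 -0.001]
 [-0.    -0.001 -1.   ]]
```

View pics/scene0.png

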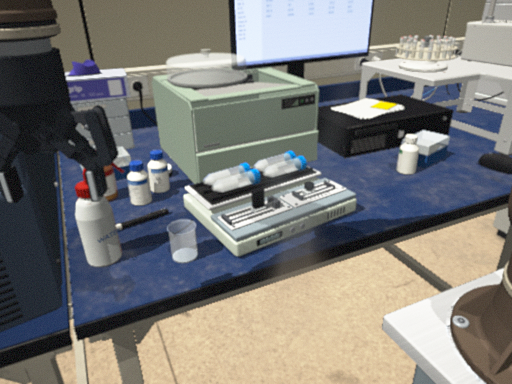

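View pics/side0.png

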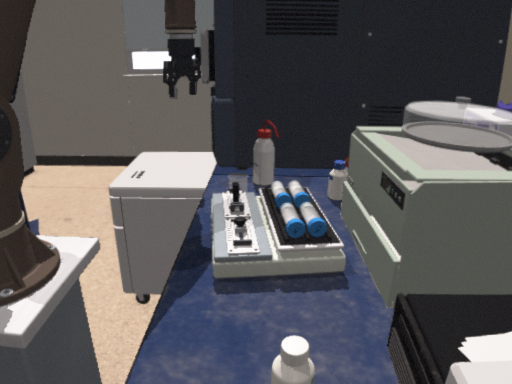

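View pics/wrist0.png

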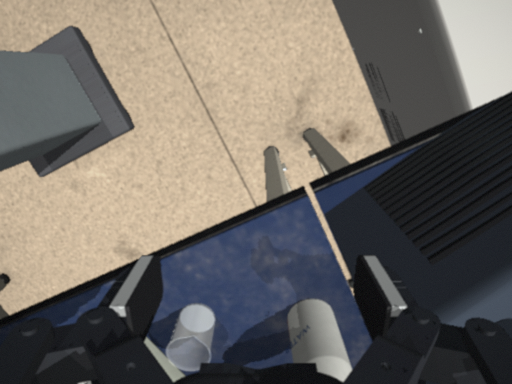

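The scene view shows the paddle at about (258,192), the knob at about (309,186) and the beaker at about (182,240). In the side view the paddle is at about (236,192). I'll enlarge both.

```bash
python3 - <<'E'
from h import *
a=load('scene0')['image'][150:260,165:365];cv2.imwrite('pics/sc.png',cv2.resize(a,None,fx=4,fy=4,interpolation=2))
a=load('side0')['image'][165:275,195:345];cv2.imwrite('pics/si.png',cv2.resize(a,None,fx=5,fy=5,interpolation=2))
E
```

```text
(no output)
```

View pics/sc.png

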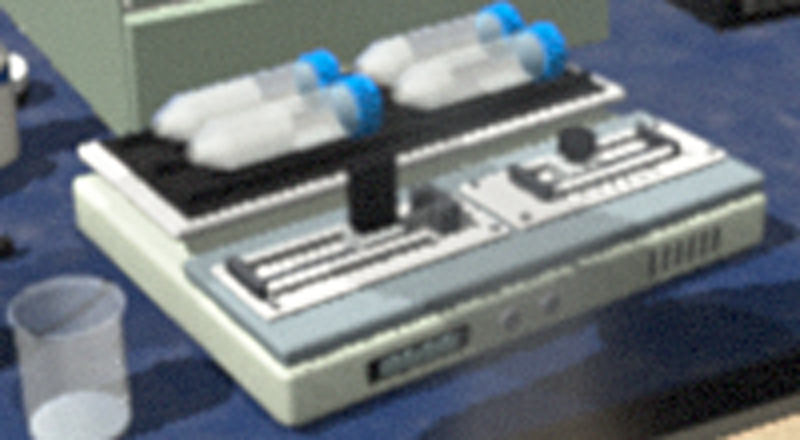

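View pics/si.png

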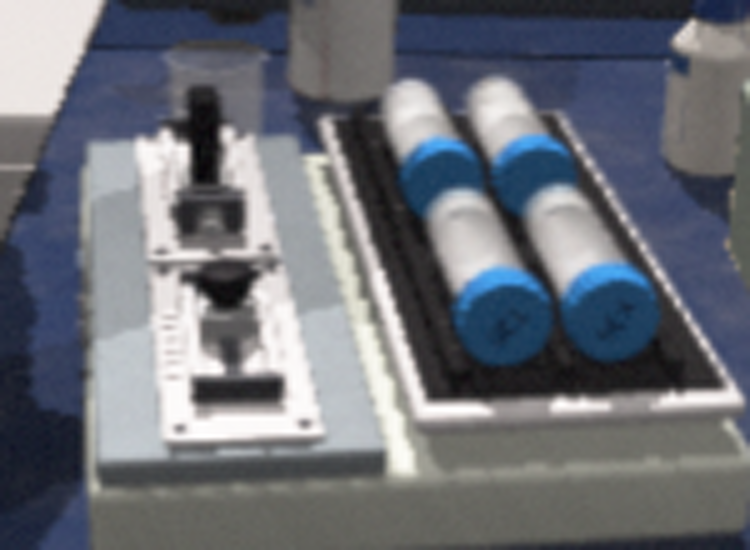

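```bash
python3 - <<'E'
from h import *
S=load('scene0');D=load('side0')
s=lambda u,v:(165+(u+.5)/4-.5,150+(v+.5)/4-.5); w=lambda u,v:(195+(u+.5)/5-.5,165+(v+.5)/5-.5)
def tri(a,b):
    c1,r1=ray(S,*a);c2,r2=ray(D,*b);A=np.c_[r1,-r2];k=np.linalg.lstsq(A,c2-c1,rcond=None)[0]
    p,q=c1+r1*k[0],c2+r2*k[1];return (p+q)/2,np.linalg.norm(p-q)
print('grip',tri(s(371,193),w(204,135)), plane(S,*s(371,193),.09),plane(D,*w(204,135),.09))
print('knob',tri(s(577,142),w(222,288)),plane(S,*s(577,138),.074+.0),plane(D,*w(222,285),.074))
a,b=plane(S,*s(290,358),.05),plane(S,*s(765,195),.05);print('deck front',a,b,np.degrees(np.arctan2(*(a-b)[[0,1]])))
a,b=plane(D,*w(88,140),.05),plane(D,*w(98,478),.05);print('deck front side',a,b,np.degrees(np.arctan2(*(a-b)[[0,1]])))
a,b=plane(S,*s(275,318),.052),plane(S,*s(725,155),.052);print('plate',a,b,np.degrees(np.arctan2(*(a-b)[[0,1]])))
a,b=plane(D,*w(140,140),.052),plane(D,*w(165,440),.052);print('plate L',a,b,np.degrees(np.arctan2(*(a-b)[[0,1]])))
a,b=plane(D,*w(258,130),.052),plane(D,*w(322,437),.052);print('plate R',a,b,np.degrees(np.arctan2(*(a-b)[[0,1]])))
print('beaker',plane(S,*s(75,415),0))
E
```

```text
grip (array([0.44554854, 0.23375107, 0.08212764]), np.float64(0.0018935035672373306)) [0.43370905 0.23965216 0.09      ] [0.44684242 0.21147352 0.09      ]
knob (array([0.46388788, 0.1021672 , 0.07196134]), np.float64(0.004781809481097196)) [0.4689031  0.10095105 0.074     ] [0.46276706 0.09626687 0.074     ]
deck front [0.37420434 0.30833839 0.05      ] [0.40582126 0.02157704 0.05      ] -6.291742498844468
deck front side [0.38296681 0.30419359 0.05      ] [ 0.4279137 -0.0072734  0.05     ] -8.211498970661124
plate [0.40572642 0.30294412 0.052     ] [0.4514691  0.01465729 0.052     ] -9.01600071906985
plate L [0.40859657 0.30050987 0.052     ] [0.44845392 0.01620546 0.052     ] -7.980428244591776
plate R [0.46427418 0.3169219  0.052     ] [0.50298149 0.02131347 0.052     ] -7.459933893811236
beaker [0.44567896 0.39301615 0.        ]
```

Triangulated grip is at about (0.4455, 0.234), the shaker is yawed about +8°, and the beaker's right edge is at y≈0.365. I'll go above the grip with the jaws across the paddle's thickness, then take another look.

```bash
python3 -m jog '[{"tx":-20,"ty":-15,"tz":0,"turn":0.06},{"tx":-45,"ty":-33,"tz":0,"turn":0.14},{"tx":-70,"ty":-51,"tz":0,"turn":0.22},{"tx":-95,"ty":-70,"tz":0,"turn":0.3},{"tx":-120,"ty":-88,"tz":0,"turn":0.38},{"tx":-145,"ty":-107,"tz":0,"turn":0.46},{"tx":-170,"ty":-125,"tz":0,"turn":0.54},{"tx":-195,"ty":-143,"tz":0,"turn":0.62},{"tx":-220,"ty":-162,"tz":0,"turn":0.7},{"tx":-245,"ty":-180,"tz":0,"turn":0.78},{"tx":-270,"ty":-199,"tz":0,"turn":0.86},{"tx":-290,"ty":-213,"tz":0,"turn":0.94},{"tx":-302,"ty":-222,"tz":0,"turn":0.986},{"tx":-302,"ty":-222,"tz":0,"turn":0.986},{"tx":-302,"ty":-222,"tz":0,"turn":0.986},{"tx":-302,"ty":-222,"tz":0,"turn":0.986}]' -1
python3 - <<'E'
from h import *
for n in('wrist','scene'):snap(n,n+'1.png')
o=arm.get_obs();print(o['t'],o['tool_pos'],o['width'],o['wrist_force'])
print(cv2.Rodrigues(np.array(o['eef_rot']))[0].round(3))
E
```

```text
t: 1.48
tool_pos: [0.4454, 0.2352, 0.2312]
eef_rot: [-2.057, -2.374, 0.0]
wrist_force: [0.1, 0.6, -0.2]
width: 0.085
1.5833 [0.44528071 0.23530368 0.23113571] 0.08556107749475042 [-0.25352438 -0.52822638 -0.27221715]
[[-0.143  0.99  -0.   ]
 [ 0.99   0.143  0.   ]
 [ 0.    -0.    -1.   ]]
```

View pics/wrist1.png

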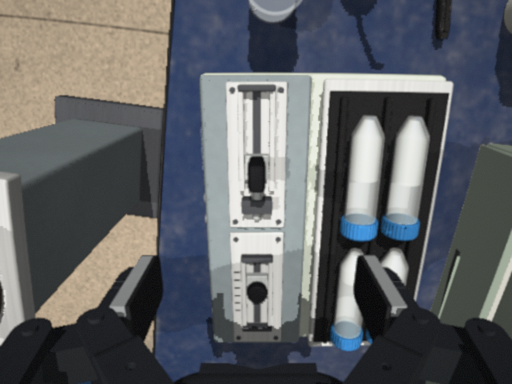

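View pics/scene1.png

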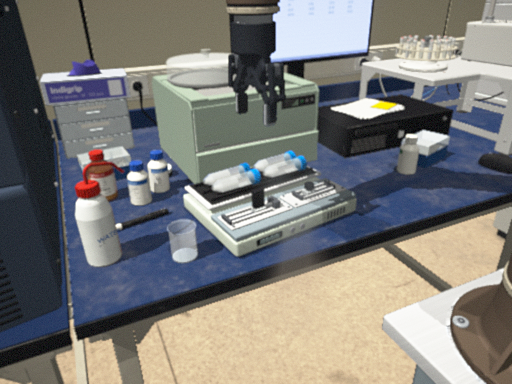

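The wrist view shows the paddle at about (257,174), the knob at about (257,293), and the end stop bar at about (257,88). I'll refine from a crop.

```bash
python3 - <<'E'
from h import *
W=load('wrist1');a=W['image'][70:230,195:325];cv2.imwrite('pics/w1.png',cv2.resize(a,None,fx=3.7,fy=3.7,interpolation=2))
c,r=ray(W,256,192);print(c,r)
m=(W['image'][140:200,240:275].max(2)<45).astype(np.uint8)
n,l,st,ce=cv2.connectedComponentsWithStats(m);print(st[1:],ce[1:]+[240,140])
for p in [(257,160),(257,174),(257,190)]:print(plane(W,*p,.103),plane(W,*p,.083))
for y in (0,):
  for q in [(.4455,.234,.103),(.4455,.234,.063)]:print(proj(W,q))
for p,q in [((229,81),(231,225)),((286,81),(284,227)),((201,76),(212,340)),((311,76),(308,340))]:
  a,b=plane(W,*p,.052),plane(W,*q,.052);print(a,b,np.degrees(np.arctan2(a[0]-b[0],a[1]-b[1])))
for p in [(257,84),(257,92)]:print('stop',plane(W,*p,.06))
E
```

```text
[0.43341679 0.31773103 0.37323898] [ 0.0409548  -0.32775033 -0.94392564]
[[  8  17  17  35 515]
 [  9  57   2   3   4]
 [ 22  57   3   3   7]] [[256.33398058 174.26990291]
 [249.75       198.        ]
 [263.28571429 198.14285714]]
[0.44205025 0.25131445 0.103     ] [0.4426892  0.24639906 0.083     ]
[0.4437367 0.2395783 0.103    ] [0.44450046 0.23379433 0.083     ]
[0.44571995 0.22577508 0.103     ] [0.44663049 0.21896955 0.083     ]
(np.float64(258.1473793813012), np.float64(180.68496565984552))
(np.float64(258.1534326681285), np.float64(167.98269805901234))
[0.40814198 0.30797692 0.052     ] [0.42689511 0.16673021 0.052     ] -7.562850463887845
[0.45917167 0.31534846 0.052     ] [0.48145886 0.17234432 0.052     ] -8.858280609461364
[0.38253981 0.30885142 0.052     ] [0.42175072 0.01304338 0.052     ] -7.550837008350195
[0.48078227 0.32301874 0.052     ] [0.53532149 0.02949114 0.052     ] -10.525868757323053
stop [0.43358954 0.30916073 0.06      ]
stop [0.43457096 0.30233542 0.06      ]
```

View pics/w1.png

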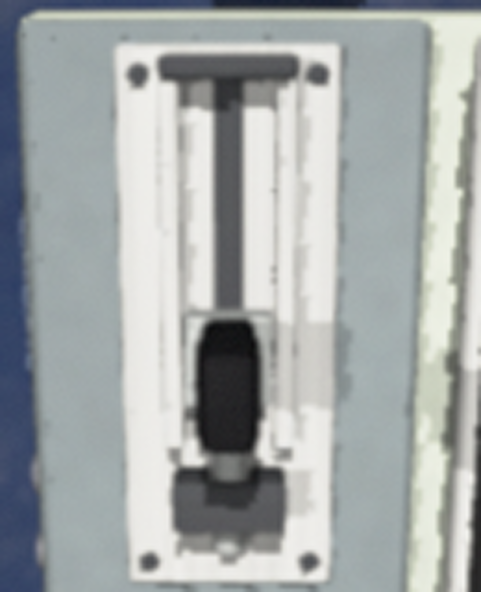

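Top-face centre measures (0.444, 0.2355), so the tool is already over it and the yaw agrees. Next I'll descend half open.

```bash
python3 -m jog '[{"tz":15},{"tz":35},{"tz":55},{"tz":75},{"tz":95},{"tz":115},{"tz":130},{"tz":140},{"tz":148},{"tz":153},{"tz":153},{"tz":153}]' 0 30
python3 - <<'E'
from h import *
for n in('side','scene'):
  d=snap(n,n+'2.png')
a=load('scene2')['image'][110:230,190:330];b=load('side2')['image'][130:250,175:315]
cv2.imwrite('pics/c2.png',cv2.resize(np.hstack([a,b]),None,fx=2.8,fy=2.8,interpolation=2))
E
```

```text
schema error: expected keys tx, ty, tz, turn
```

View pics/c2.png

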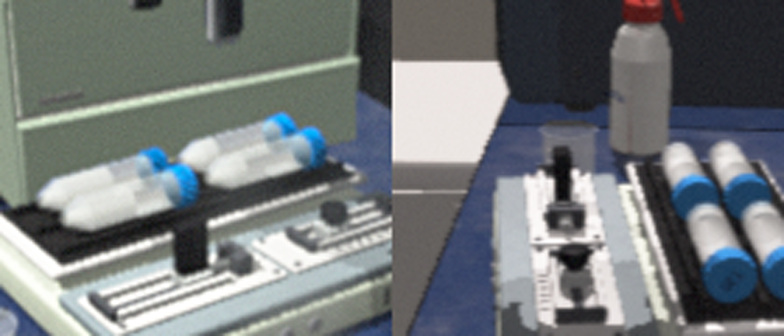

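The call was refused because every key is required, so nothing moved and the paddle stands as before. I'll send it again with all keys.

```bash
python3 -m jog '[{"tx":0,"ty":0,"tz":15,"turn":0},{"tx":0,"ty":0,"tz":35,"turn":0},{"tx":0,"ty":0,"tz":55,"turn":0},{"tx":0,"ty":0,"tz":75,"turn":0},{"tx":0,"ty":0,"tz":95,"turn":0},{"tx":0,"ty":0,"tz":115,"turn":0},{"tx":0,"ty":0,"tz":130,"turn":0},{"tx":0,"ty":0,"tz":140,"turn":0},{"tx":0,"ty":0,"tz":148,"turn":0},{"tx":0,"ty":0,"tz":153,"turn":0},{"tx":0,"ty":0,"tz":153,"turn":0},{"tx":0,"ty":0,"tz":153,"turn":0}]' 0 30
python3 - <<'E'
from h import *
for n in('side','scene'):
  d=snap(n,n+'3.png')
a=load('scene3')['image'][110:230,190:330];b=load('side3')['image'][130:250,175:315]
cv2.imwrite('pics/c3.png',cv2.resize(np.hstack([a,b]),None,fx=2.8,fy=2.8,interpolation=2))
E
```

```text
t: 2.68
tool_pos: [0.4462, 0.234, 0.0787]
eef_rot: [2.061, 2.371, 0.001]
wrist_force: [-0.4, -0.4, 0.6]
width: 0.0424
```

View pics/c3.png

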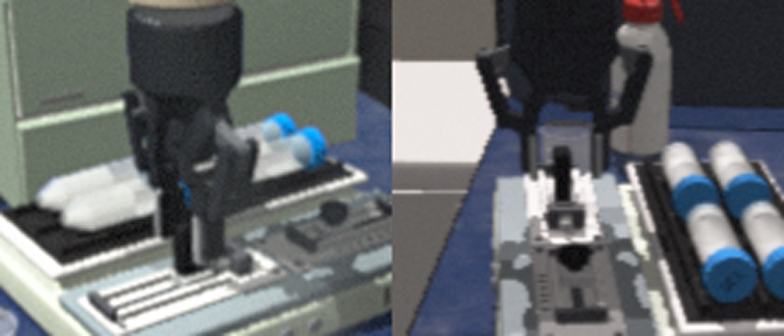

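The fingers straddle the paddle, which sits at crop (562,175) in the side view, centred between them. Now I'll close.

```bash
python3 -m jog '[{"tx":0,"ty":0,"tz":0,"turn":0},{"tx":0,"ty":0,"tz":0,"turn":0},{"tx":0,"ty":0,"tz":0,"turn":0},{"tx":0,"ty":0,"tz":0,"turn":0},{"tx":0,"ty":0,"tz":0,"turn":0},{"tx":0,"ty":0,"tz":0,"turn":0},{"tx":0,"ty":0,"tz":0,"turn":0},{"tx":0,"ty":0,"tz":0,"turn":0}]' 1 30
```

```text
t: 3.45
tool_pos: [0.4443, 0.2337, 0.0787]
eef_rot: [-2.059, -2.371, 0.003]
wrist_force: [-7.7, -1.4, 10.4]
width: 0.0132
```

It's gripped: width 13 mm matches the paddle. I'll slide left along tool +x.

```bash
python3 -m jog '[{"tx":3,"ty":0,"tz":0,"turn":0},{"tx":7,"ty":0,"tz":0,"turn":0},{"tx":11,"ty":0,"tz":0,"turn":0},{"tx":15,"ty":0,"tz":0,"turn":0},{"tx":19,"ty":0,"tz":0,"turn":0},{"tx":23,"ty":0,"tz":0,"turn":0},{"tx":27,"ty":0,"tz":0,"turn":0},{"tx":31,"ty":0,"tz":0,"turn":0},{"tx":35,"ty":0,"tz":0,"turn":0},{"tx":38,"ty":0,"tz":0,"turn":0},{"tx":40,"ty":0,"tz":0,"turn":0},{"tx":40,"ty":0,"tz":0,"turn":0}]' 1 30
```

```text
t: 4.45
tool_pos: [0.4385, 0.2734, 0.0787]
eef_rot: [-2.058, -2.371, 0.004]
wrist_force: [-8.7, -2.3, 10.7]
width: 0.0135
```

```bash
python3 - <<'E'
from h import *
for n in('scene','wrist'):snap(n,n+'4.png')
a=load('scene4')['image'][110:250,165:335];cv2.imwrite('pics/c4.png',cv2.resize(a,None,fx=4,fy=4,interpolation=2))
E
```

```text
(no output)
```

View pics/c4.png

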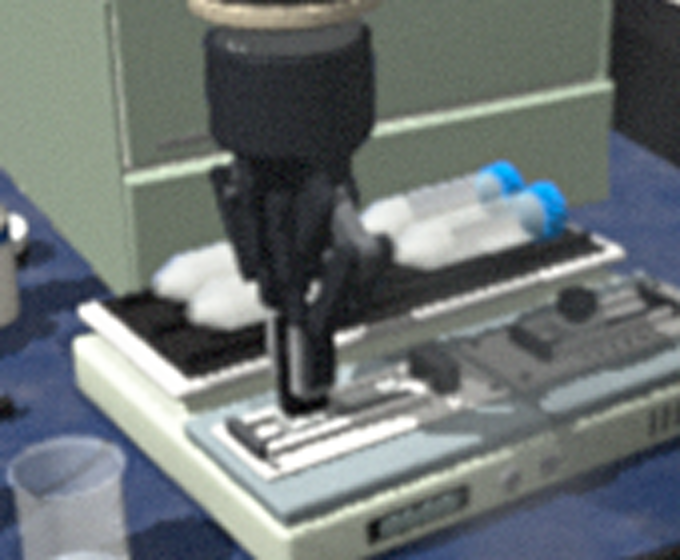

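View pics/wrist4.png

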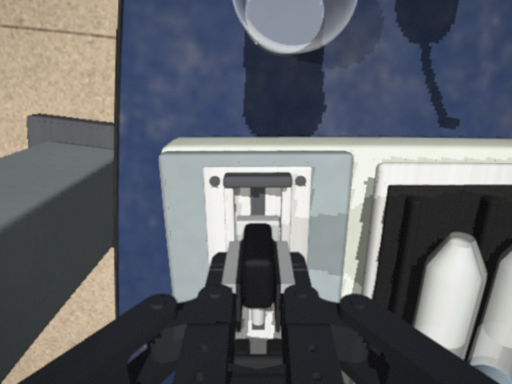

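The paddle is following: the bolt is drawn from the keeper and the stop bar at wrist (257,180) is still ahead. I'll go on slowly until the force rises.

```bash
python3 -m jog '[{"tx":2,"ty":0,"tz":0,"turn":0},{"tx":4,"ty":0,"tz":0,"turn":0},{"tx":6,"ty":0,"tz":0,"turn":0},{"tx":8,"ty":0,"tz":0,"turn":0},{"tx":10,"ty":0,"tz":0,"turn":0},{"tx":12,"ty":0,"tz":0,"turn":0},{"tx":12,"ty":0,"tz":0,"turn":0}]' 1 30
```

```text
t: 5.13
tool_pos: [0.4369, 0.2851, 0.0786]
eef_rot: [-2.059, -2.371, 0.004]
wrist_force: [-7.8, -2.5, 11.4]
width: 0.0131
```

```bash
python3 -m jog '[{"tx":2,"ty":0,"tz":0,"turn":0},{"tx":4,"ty":0,"tz":0,"turn":0},{"tx":6,"ty":0,"tz":0,"turn":0},{"tx":6,"ty":0,"tz":0,"turn":0}]' 1 30
```

```text
t: 5.47
tool_pos: [0.4361, 0.2906, 0.0787]
eef_rot: [-2.059, -2.371, 0.005]
wrist_force: [-7.8, -4.2, 11.1]
width: 0.0131
```

```bash
python3 -m jog '[{"tx":2,"ty":0,"tz":0,"turn":0},{"tx":4,"ty":0,"tz":0,"turn":0},{"tx":5,"ty":0,"tz":0,"turn":0},{"tx":5,"ty":0,"tz":0,"turn":0}]' 1 30
python3 - <<'E'
from h import *
snap('wrist','wrist5.png')
E
```

```text
t: 5.8
tool_pos: [0.436, 0.2909, 0.0786]
eef_rot: [2.063, 2.368, -0.012]
wrist_force: [-7.0, -17.5, 19.9]
width: 0.0132
```

View pics/wrist5.png

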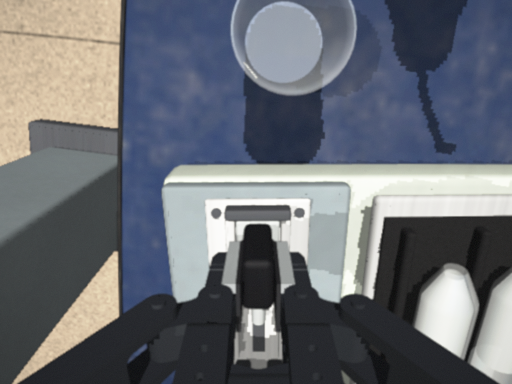

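The force rose to 17 N with no further motion, so the grip is at the end stop. Next I'll open half way and hold, still biased toward the stop.

```bash
python3 -m jog '[{"tx":0,"ty":0,"tz":0,"turn":0},{"tx":0,"ty":0,"tz":0,"turn":0},{"tx":0,"ty":0,"tz":0,"turn":0},{"tx":0,"ty":0,"tz":0,"turn":0},{"tx":0,"ty":0,"tz":0,"turn":0},{"tx":0,"ty":0,"tz":0,"turn":0}]' 0 30
```

```text
t: 6.35
tool_pos: [0.4372, 0.2965, 0.0783]
eef_rot: [-2.06, -2.372, -0.0]
wrist_force: [0.7, -0.3, -0.6]
width: 0.043
```

```bash
python3 -m jog '[{"tx":0,"ty":0,"tz":-10,"turn":0},{"tx":0,"ty":0,"tz":-25,"turn":0},{"tx":0,"ty":0,"tz":-45,"turn":0},{"tx":0,"ty":0,"tz":-65,"turn":0},{"tx":0,"ty":0,"tz":-85,"turn":0},{"tx":0,"ty":0,"tz":-105,"turn":0},{"tx":0,"ty":0,"tz":-125,"turn":0},{"tx":0,"ty":0,"tz":-140,"turn":0},{"tx":0,"ty":0,"tz":-150,"turn":0},{"tx":0,"ty":0,"tz":-150,"turn":0},{"tx":0,"ty":0,"tz":-150,"turn":0}]' 0
python3 - <<'E'
from h import *
for n in('scene','wrist','side'):snap(n,n+'6.png')
a=load('scene6')['image'][150:260,165:365];cv2.imwrite('pics/c6.png',cv2.resize(a,None,fx=4,fy=4,interpolation=2))
E
```

```text
t: 7.27
tool_pos: [0.4373, 0.2963, 0.2285]
eef_rot: [-2.061, -2.371, -0.001]
wrist_force: [-0.4, -0.7, -0.0]
width: 0.0428
```

View pics/c6.png

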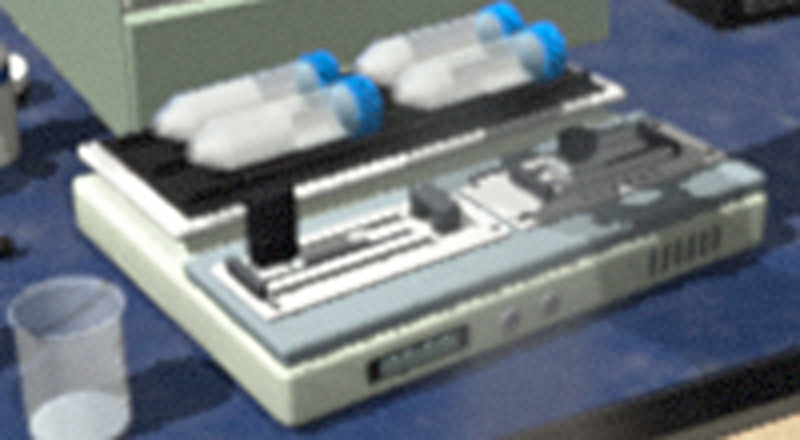

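View pics/wrist6.png

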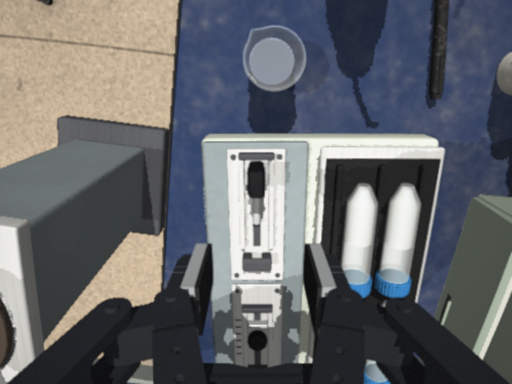

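The paddle now stands beside the stop bar, at about (257,180) in the wrist view. The knob and beaker look unmoved. I'll zoom in on the stop contact and compare the others numerically.

```bash
python3 - <<'E'
from h import *
a=load('wrist6')['image'][140:290,215:305];cv2.imwrite('pics/w6.png',cv2.resize(a,None,fx=3.9,fy=3.9,interpolation=2))
A=load('scene0')['image'];B=load('scene6')['image']
for n,(x0,y0,x1,y1) in dict(beaker=(160,215,205,268),knob=(300,178,320,192)).items():
    g=[cv2.cvtColor(i,6) for i in(A,B)]
    T=g[0][y0:y1,x0:x1];r=cv2.matchTemplate(g[1][y0-6:y1+6,x0-6:x1+6],T,5);m=cv2.minMaxLoc(r);print(n,np.array(m[3])-6,m[1])
W=load('wrist6');k=load('wrist1')
print(plane(W,257,341,.08),plane(k,257,293,.08), plane(W,257,184,.103))
E
```

```text
beaker [0 0] 0.9928393959999084
knob [0 0] 0.6955840587615967
[0.46207654 0.10924839 0.08      ] [0.46257834 0.10785378 0.08      ] [0.43632058 0.29285034 0.103     ]
```

View pics/w6.png

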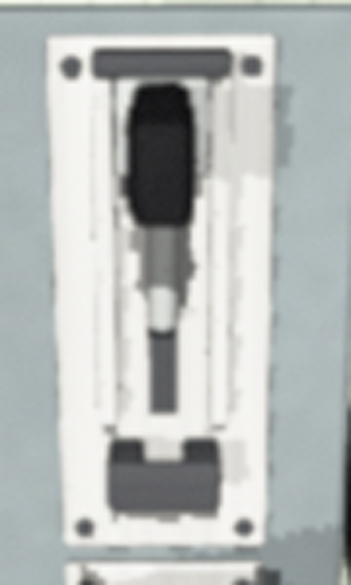

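```bash
python3 -c "
from workcell import arm
print(arm.finish_job())"
```

```text
the job is handed in; nothing more can be done
None
```

The platform lock is released. I gripped the black paddle and slid it about 58 mm left until it hit the end stop, then let go and lifted clear. I handed the job in at about 7.4 s.

- **End stop:** the grip stopped moving while the sideways force rose from about 4 N to 17.5 N. The last wrist picture shows the foot against the stop bar and the bolt clear of its keeper. After I let go, the grip measured about y = 0.293, roughly 2 mm from where the tool stopped.
- **Beaker:** it did not move in the scene picture (zero pixel shift, match 0.99).
- **Speed-range knob:** it also showed zero shift, but with a weaker match of 0.70, probably because the arm's shadow fell on it. The wrist views agree on its position to 1.5 mm.
- **After release:** the wrist force was close to zero, with nothing touching.
- **Refused move:** one descend command was rejected for its format before anything moved, and I sent it again correctly.

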